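# Shut the gear guard, then hold the bolt head against the nut runner

## Robot

A 7-joint arm with a two-finger parallel gripper is mounted at the origin on a cart in front of the work surface, level with it; the furniture and walls round the work are solid. World frame = base frame: x ahead of the robot, y to its left, z up, the work surface at z = 0. Lengths are in m, angles in rad, forces in N, time in s.
With the tool pointing down it reaches from about 0.4 to 0.85 m from the base axis. Payload 10.4 kg.
Tool frame: the origin (TCP) lies midway between the tips of the shut fingers; the grasp point (between the pads) lies 19 mm behind it; z points along the fingers, y is the line along which they close (so a half turn about z gives the same grasp; the last joint's range is limited). The gripper opens to 87 mm and grips with 3 to 60 N. Pads are 19 mm wide; open, the fingers measure 117 mm over their backs; the gripper's body (75 mm by 190 mm) begins 51 mm behind the grasp point.
Start: joints at [1.085, 0.332, -0.065, 1.46, 0.022, 1.35, -0.088], TCP at [0.279, -0.559, 0.223] pointing down, gripper open.
Joint ranges: [-2.6, 2.6], [-0.5, 2.12], [-1.47, 1.34], [0.16, 2.42], [-1.27, 4.41], [0.06, 2.06], [-2.6, 2.6]. Speed limits (rad/s): [2.22, 2.22, 2.79, 2.79, 3.14, 3.14, 3.14].

## Interface

Orientations are given as a unit quaternion [x, y, z, w].
In Python, from bench import r gives the robot as it stands.
- The arm moves only by the tool arm_command, never from a script. Its argument "moves" is one flat list of numbers, 4 for each row, row after row: the shift along the tool's x, y, z in cm, then the turn about the tool's z in degrees. A call has 1 to 12 rows; each row shifts and turns the commanded pose from where the row before left it, along the tool's axes as they then stand; what a row does not reach is not made up. A row lasts 1/12 s, in which the tool goes at most 41.7 mm and 7.16 degrees, less where a joint would pass 70% of its speed; a pose out of reach is approached as far as the arm can. A call with a gripper value outside its range is refused whole. "fingers" is the opening in per cent of the stroke, from 0 (shut) to 100 (fully open), set as the call begins (left out, the last holds). The fingers move at their own pace and stop on an object; "squeeze" is the grip in N (left out, the last holds). Time passes only in rows, so rows that do not move let the fingers close. It gives the time, the measured TCP pose, the force, the opening and the grip force at its end, in the units of the state.
- r.read_state(): the state, without advancing time (a new reading comes with each control period).
- r.camera(name): name is "scene" or "top" or "wrist"; returns the picture (400x640x3 uint8, red, green, blue); there is no depth.
- r.camera_info(name): a dict with "fx", "fy", "cx", "cy" (pixels), "origin" and "attitude" of the camera in the world. Camera axes: x right, y up, looking along -z (the intrinsics and any distortion apply to the point x, -y, -z); pixel columns grow to the right and rows downward; lengths in m; the calibration is good to about 2 mm. The wrist camera is an equidistant fisheye: a pixel r from the principal point sees the ray r / f radians off the axis. A picture is of the moment at which its call begins: read the wrist's pose just before it. camera_info takes no time and is no camera call; for the wrist camera it gives the pose at the moment of the call.
- r.close_job(): hands the job in; it is judged then, once.
The state is a dict: "time": time; "joint_positions": joint angles; "joint_vel": joint speeds; "joint_torque": joint torques, N m; "ee_pos": TCP position; "eef_rot": TCP orientation; "ft_force": force on the tool from outside, world axes, zero at the start; "torque": the same for the moment, N m; "width": finger opening in m; "grip_force": force on a finger pad.
Only numpy, scipy, OpenCV 4.12 (cv2) and the standard library are available. Lean on these libraries where they do the work, as an engineer would, in place of code of your own. Each camera call takes 0.05 s, during which the arm holds its last target. There are 200 camera calls.

## Task

A cordless nut runner is driving a self-locking nut, but the bolt just turns with it. Swing the open guard fully shut over the gears without slamming it; only then reach down into the narrow gap inside the steel bracket, grip the hexagonal bolt head between the fingers so that the bolt stops turning, and finish while still gripping it. Leave the loose things lying about where they are.

Things in the scene. Friction and masses are not known exactly. Their poses are not given: they have to be found in the camera images.
- nut_runner: Bench nut runner, fixed: dark base plate 290x196x8 mm with a grey gear case and a steel bracket. Origin: on the bench top straight below the bolt's axis, at the case wall that faces the bracket; z up, x along the bolt's axis from case to bracket. In this frame the case spans x -130 to 0, y -65 to +105 mm, rim at z = 100; battery pack on its -x side out to x = -175, below z = 70 mm
- bracket_gap (a point): U-shaped plain steel bracket, fixed; numbers in nut_runner's frame. This point: on the gap's floor, below the bolt head. Two upright legs, 6 mm thick, y -50 to +80 mm, tops at z = 87 mm: near leg (nut side) x 50 to 56, far leg x 109 to 115. The gap between is 53 mm wide, floor at z = 14; a plate of the same height closes its +y end (y 75 to 80), the -y end is open, as is the top
- guard (a joint): Angle of the grey sheet-metal guard, the hinged lid of the gear case: 0 = fully shut on the rim, grows as it opens; at the start 1.65 to 1.9 rad (standing up, leaning towards the bracket), stop at 1.95. Stiff hinge, about 0.35 N m: it stays where it is left and takes 3 to 6 N at its free edge to move. No latch
- guard_hinge (a point): Middle of the guard's hinge line, which runs along nut_runner's y, at x 0, y 20, z 100 mm of its frame. Shut, the guard extends from here along nut_runner's -x. Plate 180 mm wide, 134 mm from hinge to free edge, 3 mm thick, outer face 5 mm above the hinge line when shut (8 mm at the tab), with lips turned 9 mm below it on the inner side
- guard_tab (a point): Middle of the black lifting tab at the guard's free edge, 146 mm from the hinge line; 44 mm wide along the hinge direction, 6 mm thick, standing out 20 mm beyond the edge
- bolt_head (a point): Centre of the hexagonal bolt head, plain steel, 24 mm across flats, 27.7 mm across corners, 13 mm thick; midway between the bracket's legs, 20 mm clear of either, at x 82.5, y 0, z 62 mm of nut_runner's frame; its axis lies level along nut_runner's x. It does not shift, only turns
- hex_bolt (a joint): Turning angle about the bolt's axis of the bolt, which turns as one with its nut, the driving socket and the gear in the case (rad); at 0, 60, 120.. degrees two flats of the head face up and down. Grows by about 0.4 rad/s, without end, driven through a weak slipping clutch of 0.05 N m: a finger grip on the head stops it, closing fingers turn the flats to themselves, and it starts again when let go
- wrench: Loose combination wrench, 201x33x8 mm, lying on the bench; origin under its middle; to be left alone
- spare_nut: Loose hexagon nut, 23x27x12 mm, lying on the base plate beside the socket, between case and bracket; origin under its middle; to be left alone
- screw_jar: Loose screw jar, 70 mm across, 95 mm tall, standing on the bench beyond the nut runner; origin under its middle; to be left alone

How it is judged:
On the way, in this order (a step that is already met when the one before it is completed fails the run):
1. the guard is fully shut and the bolt not yet touched (value of joint guard below 0.06 rad and contact force between the fingers and hex_bolt below 0.5 N), for 0.2 s.
2. the bolt head is gripped in the gap and has stopped turning (distance between the grasp point and bolt_head below 0.018 m and contact force between the fingers and hex_bolt above 8 N and velocity of joint hex_bolt between -0.05 and 0.05 rad/s), for 0.5 s.
At the end, for the whole second after the job is handed in: Still gripping at the end: grasp point within 18 mm of the head's centre, fingers pressing the bolt with over 8 N, bolt still (under 0.05 rad/s), guard shut within 0.06 rad, wrench, spare nut and jar within 30 mm of where they lay (all of step 2 and value of joint guard below 0.06 rad and distance of each of wrench, spare_nut, screw_jar from where it was at the start of the episode below 0.03 m); the arm keeps its last pose, push and grip.
It fails at once if the bolt is touched while the guard is open (contact force between the fingers and hex_bolt above 0.5 N and value of joint guard above 0.12 rad).
It fails at once if the guard is slammed (closing faster than 4 rad/s) (velocity of joint guard below -4 rad/s).
It fails at once if wrench, spare nut or jar pushed away by more than 50 mm (distance of any of wrench, spare_nut, screw_jar from where it was at the start of the episode above 0.05 m).
It also fails if it takes over 48 s, if anything falls off the work surface, if the arm or the gripper's body presses on something with over 40 N, if the wrist force passes 120 N, or if a joint passes its speed limit or range.

## Working session

There is one attempt and no reset: what is moved stays moved. The work goes in short steps, Python scripts to look and compute and a tool call to move; the robot and the scene stay as the last step left them, time stands still between calls to the robot, and variables do not carry over. Pictures are saved under pics/ and viewed, at most 10 in all, crops included, and the job is handed in when it is done.

Besides the shell and the picture viewer there is one more tool, called after "Request:" as name(argument=value, ...) on one line, values as JSON. arm_command: Moves the arm, as the interface text tells. Its arguments: {"type":"object","properties":{"moves":{"type":"array"},"fingers":{"type":"number"},"squeeze":{"type":"number"}},"required":["moves"]}

```bash
mkdir -p pics; ls
python3 - <<'E'
from bench import r
import cv2
s=r.read_state();print(s['time'],s['ee_pos'],s['eef_rot'],s['width'])
for n in('scene','top'):
    cv2.imwrite(f'pics/{n}0.png',r.camera(n)[:,:,::-1]);print(r.camera_info(n))
E
```

```text
pics
0.0 [ 0.2788673  -0.55892376  0.22176449] [ 9.73343673e-01  2.29350423e-01 -1.77948617e-04 -6.68110819e-04] 0.08723056875663106
{'fx': 514.8573351319869, 'fy': 514.8573351319869, 'cx': 321.7125829948686, 'cy': 190.7218166625095, 'origin': array([0.37129369, 0.67410377, 0.90761674]), 'attitude': array([-0.04261369,  0.40065933,  0.91079898, -0.09000774])}
{'fx': 371.4434065541396, 'fy': 371.4434065541396, 'cx': 317.689221245038, 'cy': 201.1485710166128, 'origin': array([ 0.33386382, -0.17136631,  1.10963359]), 'attitude': array([-0.07108053,  0.07497263,  0.71860194, -0.68770482])}
```

View pics/scene0.png

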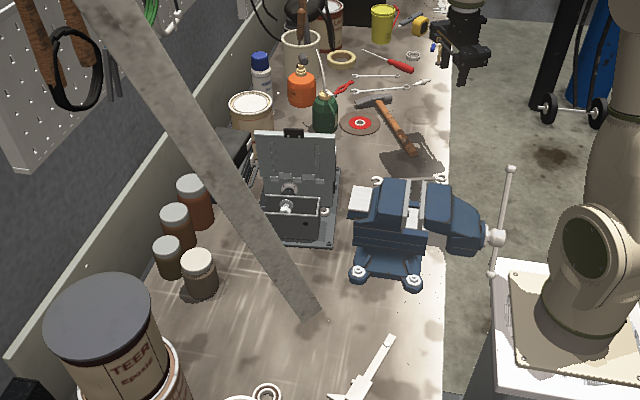

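View pics/top0.png

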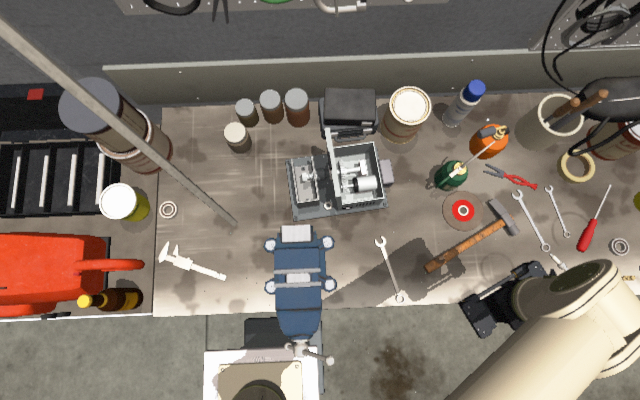

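The runner is at about (335,185) in the top view and (290,190) in the scene view. The case is on the right, the bracket is on the left, and the guard stands up. I'll zoom in.

Run:
```python
import cv2,numpy as np
a=cv2.imread('pics/top0.png')[110:230,270:410];b=cv2.imread('pics/scene0.png')[110:260,230:350]
cv2.imwrite('pics/c1.png',cv2.resize(a,(700,600),interpolation=cv2.INTER_CUBIC))
cv2.imwrite('pics/c2.png',cv2.resize(b,(480,600),interpolation=cv2.INTER_CUBIC))
```

```text
(no output)
```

View pics/c1.png

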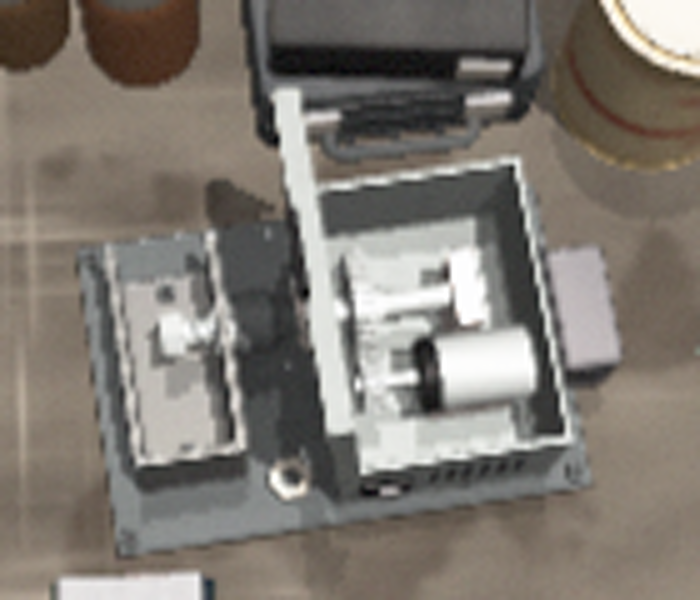

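View pics/c2.png

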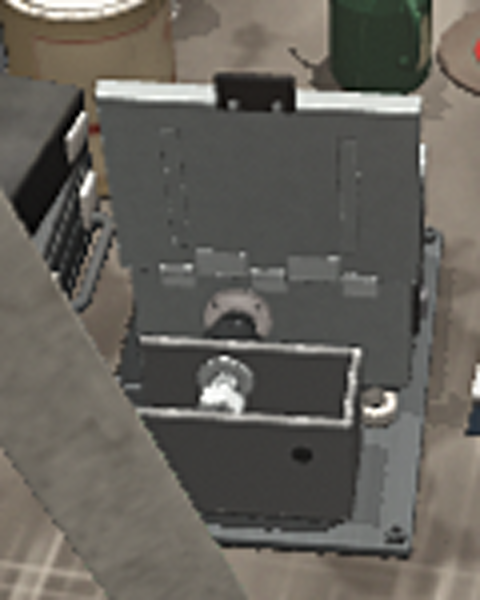

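The bracket is on world +y, its closed end faces the robot, and the guard is upright. I'll fit the pose from these corners.

```bash
cat > h.py <<'E'
import numpy as np
from scipy.spatial.transform import Rotation as R
from scipy.optimize import least_squares
def proj(info,P):
    p=R.from_quat(info['attitude']).inv().apply(np.atleast_2d(P)-info['origin'])
    return np.c_[info['cx']+info['fx']*p[:,0]/-p[:,2], info['cy']+info['fy']*p[:,1]/p[:,2]]
def loc2w(q,L): # q=x,y,yaw
    return R.from_euler('z',q[2]).apply(np.atleast_2d(L))+[q[0],q[1],0]
E
python3 - <<'E'
from h import *
from bench import r
t=r.camera_info('top');s=r.camera_info('scene')
T=[((-130,-65,100),(518,160)),((-130,105,100),(575,440)),((115,-50,87),(105,245)),((115,80,87),(132,465)),((50,80,87),(243,447)),((50,-50,87),(210,235))]
S=[((115,80,87),(361,418)),((50,80,87),(358,349)),((50,-50,87),(142,340))]
TL=np.array([a for a,_ in T])/1e3;TP=np.array([b for _,b in T])/5+[270,110]
SL=np.array([a for a,_ in S])/1e3;SP=np.array([b for _,b in S])/4+[230,110]
f=lambda q:np.r_[(proj(t,loc2w(q,TL))-TP).ravel(),(proj(s,loc2w(q,SL))-SP).ravel()]
o=least_squares(f,[.45,-.2,np.pi/2],loss='soft_l1');q=o.x
print(q,np.rad2deg(q[2]),f(q).round(1))
def G(th,a,y,off): # a along plate, off outward(normal), shut: along -x, off=+z
    return [-a*np.cos(th)+off*np.sin(th), y, .1+a*np.sin(th)+off*np.cos(th)]
gp=np.array([(97,98),(420,102)])/4+[230,110]
g=least_squares(lambda th:(proj(s,loc2w(q,[G(th[0],.134,-.07,.005),G(th[0],.134,.11,.005)]))-gp).ravel(),[1.75])
print('guard',g.x,g.fun)
th=g.x[0]
for n,P in dict(tab=G(th,.146,.02,.005),hinge=[0,.02,.1],bolt=[.0825,0,.062]).items(): print(n,loc2w(q,P),proj(t,loc2w(q,P)),proj(s,loc2w(q,P)))
np.save('q.npy',q)
E
```

```text
[ 0.63670134 -0.22715721  1.67596044] 96.02545992644636 [-0.2 -0.9 -0.6  0.2 -1.   0.5 -0.2  0.2  0.5  0.5  0.3 -0.7 -2.2  1.
  1.3 -1.5  0.3 -2.5]
guard [1.65080073] [ 0.12558116 -1.5830844   0.48928031  1.63855204]
tab [[ 0.61506384 -0.21269642  0.2451334 ]] [[329.22512131 160.46355886]] [[294.41441974 130.83599628]]
hinge [[ 0.61681183 -0.22925662  0.1       ]] [[333.44801497 175.73052417]] [[297.83841781 176.15081722]]
bolt [[ 0.62804128 -0.14511299  0.062     ]] [[303.93748408 176.78585372]] [[285.40039324 211.03740279]]
```

Run:
```python
from h import *
from bench import r
q=np.load('q.npy')
def ray(n,u,v):
    i=r.camera_info(n);return i['origin'],R.from_quat(i['attitude']).apply([(u-i['cx'])/i['fx'],-(v-i['cy'])/i['fy'],-1])
def plane(n,a,b):
    o,d1=ray(n,*a);_,d2=ray(n,*b);m=np.cross(d1,d2);m/=np.linalg.norm(m);return m,m@o
m1,c1=plane('top',(5,30),(230,217));m2,c2=plane('scene',(105,0),(306,308))
for z in(0,.1,.2,.3,.4,.6): print(z,np.linalg.solve(np.array([m1[:2],m2[:2]]),[c1-m1[2]*z,c2-m2[2]*z]))
o,d=ray('top',236,222);print('foot',o-d*o[2]/d[2]); o,d=ray('scene',315,315);print(o-d*o[2]/d[2])
# vise height: top of vise in both views unknown; guard path
for th in np.arange(1.65,-.1,-.15):
    x=-.105*np.cos(th)+.005*np.sin(th)+.011;z=.1+.105*np.sin(th)+.005*np.cos(th)
    print(round(th,2),round(x,3),loc2w(q,[x,.02,z])[0].round(3))
```

```text
0 [0.52285379 0.07716853]
0.1 [0.54476488 0.09881017]
0.2 [0.56667597 0.12045181]
0.3 [0.58858706 0.14209344]
0.4 [0.61049815 0.16373508]
0.6 [0.65432033 0.20701836]
foot [0.51320539 0.06630331 0.        ]
[0.51084563 0.07884531 0.        ]
1.65 0.024 [ 0.614 -0.205  0.204]
1.5 0.009 [ 0.616 -0.221  0.205]
1.35 -0.007 [ 0.618 -0.236  0.204]
1.2 -0.022 [ 0.619 -0.252  0.2  ]
1.05 -0.037 [ 0.621 -0.266  0.194]
0.9 -0.05 [ 0.622 -0.279  0.185]
0.75 -0.062 [ 0.623 -0.291  0.175]
0.6 -0.073 [ 0.624 -0.302  0.163]
0.45 -0.081 [ 0.625 -0.31   0.15 ]
0.3 -0.088 [ 0.626 -0.317  0.136]
0.15 -0.092 [ 0.626 -0.321  0.121]
0.0 -0.094 [ 0.627 -0.323  0.105]
```

Request:
arm_command(moves=[0,0,-1,-7,0,0,-1,-7,0,0,-1,-7,0,0,-1,-7,0,0,-1,-7,0,0,-1,-7,0,0,-1,-7,0,0,-1,-7,0,0,-1,-7,0,0,-1,-6.5,0,0,0,0,0,0,0,0], fingers=0)

```text
time: 1.1
ee_pos: [0.2791, -0.5594, 0.3224]
eef_rot: [0.67, 0.742, 0.0, 0.0]
ft_force: [-0.1, 0.0, -0.2]
width: 0.0152
grip_force: 0.0
```

Request:
arm_command(moves=[2,2.1,0,0,2.5,2.6,0,0,2.5,2.6,0,0,2.5,2.6,0,0,2.5,2.6,0,0,2.5,2.6,0,0,2.5,2.6,0,0,2.5,2.6,0,0,2.5,2.6,0,0,2.5,2.6,0,0,2.5,2.6,0,0,2.5,2.6,0,0])

```text
time: 2.1
ee_pos: [0.554, -0.2321, 0.3215]
eef_rot: [0.671, 0.742, -0.0, -0.001]
ft_force: [1.0, 0.3, 0.5]
width: 0.0003
grip_force: 0.0
```

Request:
arm_command(moves=[2,2,0,0,2,2,0,0,2,2,0,0,1,1,0,0,0,0,0,0])

```text
time: 2.52
ee_pos: [0.6169, -0.1528, 0.3211]
eef_rot: [0.668, 0.744, 0.0, -0.001]
ft_force: [0.7, -0.0, -0.1]
width: 0.0004
grip_force: 0.0
```

Run:
```python
from bench import r
import cv2
s=r.read_state();print(s['time'],s['ee_pos'],s['eef_rot'],s['ft_force'])
i=r.camera_info('wrist');im=r.camera('wrist');print(i)
import pickle;pickle.dump(i,open('w1.pkl','wb'))
cv2.imwrite('pics/w1.png',im[:,:,::-1])
```

```text
2.5167 [ 0.6168812  -0.15282545  0.3211085 ] [ 6.68091678e-01  7.44077844e-01  3.84643177e-04 -1.23447330e-03] [ 0.72983781 -0.01404722 -0.11238592]
{'fx': 309.70691628693146, 'fy': 309.70691628693146, 'cx': 317.3206596977215, 'cy': 197.8322091782501, 'origin': array([ 0.60798123, -0.07646314,  0.48225085]), 'attitude': array([-0.14206228, -0.00708635,  0.05373959,  0.98837247])}
```

View pics/w1.png

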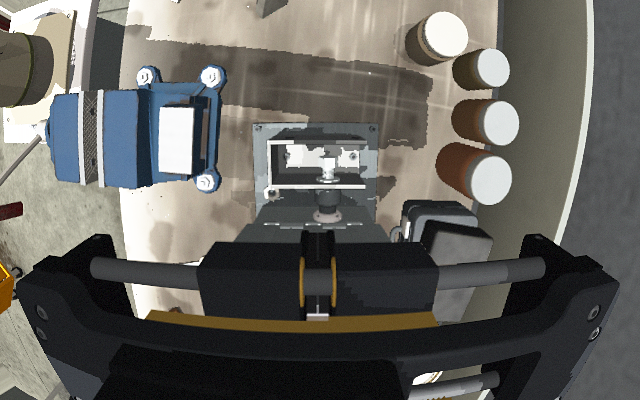

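Run:
```python
import cv2
b=cv2.imread('pics/w1.png')[110:235,245:395]
cv2.imwrite('pics/w1c.png',cv2.resize(b,None,fx=4.8,fy=4.8,interpolation=cv2.INTER_CUBIC))
```

```text
(no output)
```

View pics/w1c.png

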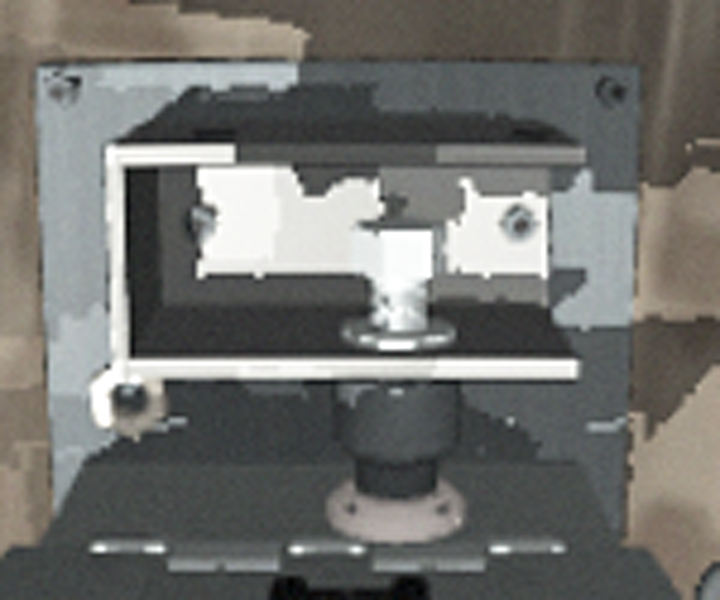

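Run:
```python
from h import *
import pickle
i=pickle.load(open('w1.pkl','rb'));q0=np.load('q.npy')
def pw(P):
    p=R.from_quat(i['attitude']).inv().apply(np.atleast_2d(P)-i['origin'])
    h=np.hypot(p[:,0],p[:,1]);t=np.arctan2(h,-p[:,2])*i['fx']
    return np.c_[i['cx']+t*p[:,0]/h,i['cy']-t*p[:,1]/h]
L=np.array([(115,80,87),(115,-50,87),(50,80,87),(50,-50,87)])/1e3
P=np.array([(106,146),(585,147),(115,380),(579,379)])/4.8+[245,110]
f=lambda q:(pw(loc2w(q,L))-P).ravel()
o=least_squares(f,q0);print(o.x,np.rad2deg(o.x[2]),f(o.x).round(1),f(q0).round(1))
for q in(q0,o.x): print(loc2w(q,[.0825,0,.062]),(pw(loc2w(q,[.0825,0,.062]))-[245,110])*4.8)
np.save('q2.npy',o.x)
```

```text
[ 0.63891875 -0.22801258  1.68061626] 96.29221859895084 [-0.5  0.1  0.8 -0.3 -0.6  0.1  0.4  0.2] [-1.7 -1.  -0.4 -1.  -2.1 -1.  -1.  -0.4]
[[ 0.62804128 -0.14511299  0.062     ]] [[392.73244885 244.12446872]]
[[ 0.62987681 -0.14600958  0.062     ]] [[398.74124586 247.88883763]]
```

Request:
arm_command(moves=[0,0,2,0,0,0,2,0,0,0,2,0,0,0,2,0,0,0,2,0,0,0,1.6,0,-1,0,0,0,-1,0,0,0,-1,0,0,0,-1,0,0,0,-0.7,0,0,0,0,0,0,0])

```text
time: 3.57
ee_pos: [0.6208, -0.2061, 0.2073]
eef_rot: [0.67, 0.742, 0.0, 0.001]
ft_force: [0.3, -0.7, 0.8]
width: 0.0008
grip_force: 0.0
```

Request:
arm_command(moves=[-0.8,0,0,0,-0.8,0,0,0,-0.8,0,0,0,-0.8,0,0,0,-0.8,0,0,0,-0.8,0,0.2,0,-0.8,0,0.2,0,-0.7,0,0.3,0,-0.7,0,0.3,0,-0.6,0,0.4,0])

```text
time: 4.4
ee_pos: [0.6286, -0.2802, 0.1923]
eef_rot: [0.669, 0.743, -0.0, 0.0]
ft_force: [-0.6, 2.2, 1.6]
width: 0.0002
grip_force: 1.2
```

Request:
arm_command(moves=[-0.6,0,0.6,0,-0.6,0,0.7,0,-0.6,0,0.6,0,-0.5,0,0.7,0,-0.5,0,0.7,0,-0.4,0,0.7,0,-0.3,0,0.7,0,-0.3,0,0.7,0,-0.2,0,0.7,0,-0.1,0,0.7,0,0,0,0.7,0])

```text
time: 5.32
ee_pos: [0.6328, -0.3202, 0.1168]
eef_rot: [0.669, 0.743, -0.0, 0.0]
ft_force: [-0.2, -0.7, 0.9]
width: 0.0005
grip_force: 1.0
```

Request:
arm_command(moves=[0,0,0.4,0,0,0,0.3,0,0,0,0.3,0,0,0,0.2,0,0,0,0,0])

```text
time: 5.73
ee_pos: [0.6329, -0.3196, 0.1057]
eef_rot: [0.669, 0.743, 0.0, -0.0]
ft_force: [-0.3, -0.7, 0.7]
width: 0.0007
grip_force: 0.0
```

Request:
arm_command(moves=[0,0,0.2,0,0,0,0.2,0,0,0,0,0])

```text
time: 5.98
ee_pos: [0.6331, -0.3197, 0.1053]
eef_rot: [0.669, 0.743, 0.0, 0.001]
ft_force: [-13.1, 5.1, 25.8]
width: 0.0005
grip_force: 12.8
```

Run:
```python
from bench import r
import cv2
s=r.read_state();print(s['ee_pos'],s['ft_force'])
a=r.camera('scene')[90:260,220:360,::-1]
cv2.imwrite('pics/s2.png',cv2.resize(a,None,fx=3.5,fy=3.5,interpolation=cv2.INTER_CUBIC))
```

```text
[ 0.63313518 -0.31965017  0.10531639] [-13.12015729   5.11413847  25.84613453]
```

View pics/s2.png

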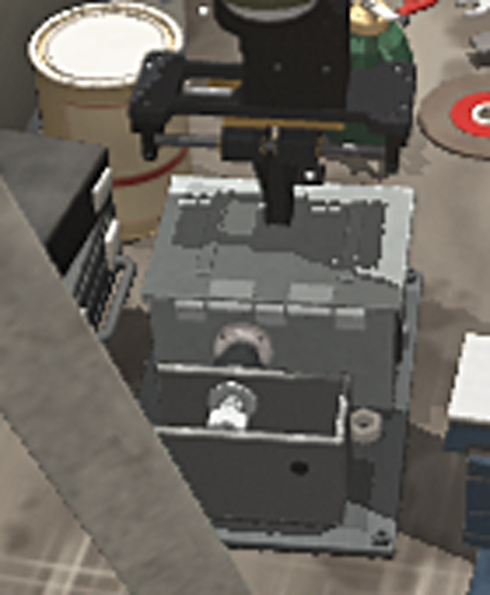

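The guard lies flat on the rim: it stopped hard at z 0.105 under 26 N. Next I'll lift, go over the bolt and open.

Request:
arm_command(moves=[0,0,-1,0,0,0,-2,0,0,0,-2,0,0,0,-2,0,2,0.2,0,0,2.5,0.3,0,0,2.5,0.3,0,0,2.5,0.3,0,0,2.5,0.3,0,0,2.5,0.2,0,0,2,0,0,0,0.8,0,0,0], fingers=60)

```text
time: 7.03
ee_pos: [0.6308, -0.1417, 0.1718]
eef_rot: [0.667, 0.745, 0.001, -0.0]
ft_force: [0.2, 0.1, 0.0]
width: 0.0518
grip_force: 0.0
```

Request:
arm_command(moves=[0,0,0,0,0,0,0,0,0,0,0,0])

```text
time: 7.28
ee_pos: [0.6306, -0.1483, 0.1714]
eef_rot: [0.67, 0.743, -0.0, 0.0]
ft_force: [0.2, 0.1, 0.4]
width: 0.0518
grip_force: 0.0
```

Run:
```python
from h import *
from bench import r
import cv2,pickle
s=r.read_state();q=np.load('q2.npy')
Rt=R.from_quat(s['eef_rot']);b=loc2w(q,[.0825,0,.062])[0]
print(s['ee_pos'],s['width'],'shift cm to TCP goal',100*Rt.inv().apply(b-[0,0,.019]-s['ee_pos']),'yaw err',np.rad2deg(q[2])-np.rad2deg(np.arctan2(*Rt.as_matrix()[[1,0],0])))
i=r.camera_info('wrist');pickle.dump(i,open('w2.pkl','wb'))
im=r.camera('wrist')[:,:,::-1];cv2.imwrite('pics/w2.png',im)
cv2.imwrite('pics/w2c.png',cv2.resize(im[120:320,200:440],None,fx=3,fy=3,interpolation=cv2.INTER_CUBIC))
```

```text
[ 0.63059331 -0.1483127   0.17141237] 0.051814518969703224 shift cm to TCP goal [ 0.24836683 -0.04492351 12.84102187] yaw err 0.40217995779697446
```

View pics/w2c.png

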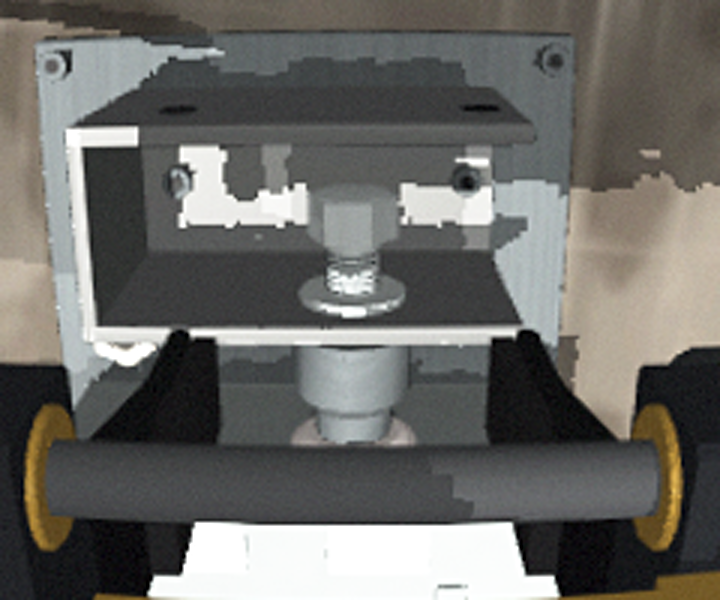

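Run:
```python
from h import *
import pickle
i=pickle.load(open('w2.pkl','rb'));q0=np.load('q2.npy')
def pw(P):
    p=R.from_quat(i['attitude']).inv().apply(np.atleast_2d(P)-i['origin'])
    h=np.hypot(p[:,0],p[:,1]);t=np.arctan2(h,-p[:,2])*i['fx']
    return np.c_[i['cx']+t*p[:,0]/h,i['cy']-t*p[:,1]/h]
L=np.array([(115,80,87),(115,-50,87),(50,80,87),(56,80-5,87)])/1e3
P=np.array([(67,128),(536,125),(84,342),(96,327)])/3+[200,120]
f=lambda q:(pw(loc2w(q,L))-P).ravel()
o=least_squares(f,q0);print(o.x,f(o.x).round(1),f(q0).round(1))
for q in(q0,o.x): print(loc2w(q,[.0825,0,.062]),(pw(loc2w(q,[[.0825,0,.062],[.089,0,.062],[.076,0,.062]]))-[200,120])*3)
```

```text
[ 0.63845935 -0.22768287  1.67357687] [-0.9 -0.4  0.8  0.1 -0.3  0.8  0.4 -0.3] [-1.3  0.7  0.4  0.1 -0.2  1.8  0.5  0.7]
[[ 0.62987681 -0.14600958  0.062     ]] [[353.12360016 216.93141021]
 [352.99918641 196.0626116 ]
 [353.24606513 237.5431169 ]]
[[ 0.62999488 -0.14561824  0.062     ]] [[353.64741886 215.72793032]
 [353.67872606 194.84436641]
 [353.61594729 236.3553208 ]]
```

Request:
arm_command(moves=[0.2,0,1,0,0,0,1.2,0,0,0,1.2,0,0,0,1.2,0,0,0,1.2,0,0,0,1.2,0,0,0,1.2,0,0,0,1.2,0,0,0,1.2,0,0,0,1.2,0,0,0,1,0,0,0,0,0])

```text
time: 8.33
ee_pos: [0.6291, -0.144, 0.0409]
eef_rot: [0.669, 0.743, -0.001, -0.001]
ft_force: [-0.1, 0.7, 0.1]
width: 0.0522
grip_force: 0.0
```

Request:
arm_command(moves=[0,0,-0.2,0,0,0,0,0,0,0,0,0,0,0,0,0,0,0,0,0,0,0,0,0,0,0,0,0,0,0,0,0,0,0,0,0,0,0,0,0,0,0,0,0,0,0,0,0], fingers=0, squeeze=30)

```text
time: 9.33
ee_pos: [0.6301, -0.1443, 0.0461]
eef_rot: [0.669, 0.743, -0.0, -0.0]
ft_force: [-4.5, -0.1, 5.6]
width: 0.0239
grip_force: 29.5
```

Request:
arm_command(moves=[0,0,0,0,0,0,0,0,0,0,0,0,0,0,0,0,0,0,0,0,0,0,0,0,0,0,0,0,0,0,0,0,0,0,0,0,0,0,0,0])

```text
time: 10.17
ee_pos: [0.6301, -0.1443, 0.0461]
eef_rot: [0.669, 0.743, -0.0, -0.0]
ft_force: [-5.0, 0.1, 5.9]
width: 0.0237
grip_force: 29.5
```

```bash
python3 -c "
from bench import r
s=r.read_state();print(s['width'],s['grip_force']);print(r.close_job())"
```

```text
0.023717252546719535 29.47028686539852
the job is handed in; nothing more can be done
None
```

The guard is shut on the rim, the bolt head is gripped across its flats (23.7 mm opening, about 29 N), and the job is handed in. The hand-in returned no verdict, and I took no picture after gripping to check the bolt's stillness, the guard or the loose items.

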